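# Wedge the loose slab of the iron rest tight against its rim

## Task

The heatproof slab of the iron rest lies on fresh glue and still slides about in its wooden frame. Take the wooden wedge out of the bench block, slide it thin end down into the one gap between slab and frame that is wide enough for it, near the middle of that side, and push it down until the slab sits square and tight along the whole opposite rim. Finish while still holding the wedge upright and pushed in, so that the slab stays pressed against that rim while the glue takes, and leave the iron, the thread spool and the pin tin where they are.

Things in the scene. Friction and masses are not known exactly. Their poses are not given: they have to be found in the camera images.
- rest: Iron rest, fixed, turned any way round: dark wooden frame 242 x 182 mm, 28 mm high, round a plywood bed 8 mm above the bench. Origin: centre of its underside, z up, x along its long side. Inside it is 206 (x) by 146 mm (y). The slab always starts nearer the long rim at +y (gaps of 1 to 6 mm there and at both ends), so the one wide gap, 10 to 14 mm, runs along x beside the long rim at -y
- rim_a: Long rim of the rest at its +y side (fixed), against which the slab is to be pressed: 206 x 18 x 20 mm, origin at its centre, axes as the rest's; its inner face is 9 mm from the origin, towards -y
- rim_b: Long rim of the rest at its -y side (fixed), beside the wide gap: 206 x 18 x 20 mm, origin at its centre, axes as the rest's; its inner face is 9 mm from the origin, towards +y
- tile_centre (a point): Centre of the loose heatproof slab, dark grey, 200 (x) x 130 (y) x 22 mm, about 0.9 kg, axes about as the rest's. It lies flat on the bed, its top 30 mm above the bench and 2 mm proud of the rims, and slides under 2 to 4 N. Tight against the rim at +y its centre is 8 mm to the +y side of the rest's centre line and the wide gap has become 16 mm
- wedge_centre (a point): Centre, half-way up, of the pale wooden wedge, 62 mm tall, 40 g. z points from thin end to head, x along its 36 mm width, y across its thickness: 7 mm at the thin end, growing evenly on both faces to 21 mm at 28 mm from it, then 21 mm to the top. Fits either way round. It starts upright, thin end down, in the block's slot, 36 mm of it standing out
- wedge_toe (a point): Middle of the wedge's thin end, 31 mm below its centre. In a gap of 16 mm the wedge goes in 18 mm deep; a steady push down of 10 to 20 N seats it tight. As it drives the slab away the gap widens on the slab's side only, so the wedge should shift sideways with the middle of the gap, by up to 3 mm
- block: Bench block of dark wood, fixed: 60 (x) x 170 (y) x 40 mm, origin at the centre of its underside. The wedge's slot, 38 (x) x 23 (y) x 26 mm deep, has its centre at y = -45 mm; at y = +42 and +66 mm an awl and another tool with round handles stand up to 86 mm above the bench
- iron: Bystander: grey steam iron lying flat, 230 x 110 mm, 140 mm high; origin under its middle
- spool: Bystander: upright wooden spool of cream thread, 60 mm across, 90 mm high; origin under its middle
- pin_tin: Bystander: round flat pin tin, 79 mm across, 28 mm high; origin under its middle
Not all that is in view belongs to the job. Of the things that look like the part that bears wedge_centre, the middle-sized one is meant.

How it is judged:
By the outcome, as a careful person would: the job done as asked, in the order asked, and still so for the second after the job is handed in, while the arm keeps its last pose, push and grip.
It also fails if it takes over 48 s, if anything falls off the work surface, if the arm or the gripper's body presses on something with over 40 N, if the wrist force passes 120 N, or if a joint passes its speed limit or range.

## Robot

A 6-joint arm with a two-finger parallel gripper is mounted at the origin on the work surface. World frame = base frame: x ahead of the robot, y to its left, z up, the work surface at z = 0. Lengths are in m, angles in rad, forces in N, time in s.
With the tool pointing down it reaches from about 0.25 to 0.775 m from the base axis. Payload 4 kg.
Tool frame: the origin (TCP) lies on the centre line of the jaws, within the pads' length; the fingertips stand 8 mm ahead of it and the grasp point (between the pads) lies 11 mm behind it; y points along the fingers, x is the direction in which the jaws open and shut, and the axes are right-handed (so a half turn about y gives the same grasp; the last joint's range is limited). The gripper opens to 94 mm and grips with 3 to 60 N. Pads are 16 mm wide; open, the fingers measure 119 mm over their backs; the gripper's body (75 mm by 177 mm) begins 78 mm behind the grasp point.
Start: joints at [1.036, 0.087, 1.371, -0, 1.684, -0.103], TCP at [0.23, 0.5, 0.214] pointing down, gripper open.
Joint ranges: [-3.1, 3.1], [-0.76, 2.03], [0.27, 2.55], [-1.08, 4.22], [0.17, 2.65], [-2.57, 2.57]. Speed limits (rad/s): [2.79, 2.79, 3.14, 3.14, 3.14, 3.14].

## Interface

Orientations are given as [roll, pitch, yaw] about the fixed x, y, z axes, in that order (R = Rz(yaw) Ry(pitch) Rx(roll)).
In Python, from bench import robot gives the robot as it stands.
- The arm moves only by the tool step_arm, never from a script. Its argument "commands" is a list of rows, each an object with "xyz": the shift along the world's x, y, z in m, a list of three; "twist": the turn, a rotation vector about the world's x, y, z in degrees, a list of three. In form: [{"xyz": [tx, ty, tz], "twist": [ax, ay, az]}, ...]. A call has 1 to 12 rows; each row is the pose to reach, as a shift and turn from the pose commanded when the call began; what a row does not reach only later rows make up. A row lasts 1/12 s, in which the tool goes at most 41.7 mm and 7.16 degrees, less where a joint would pass 70% of its speed; a pose out of reach is approached as far as the arm can. A call with a gripper value outside its range is refused whole. "fingers" is the closure in counts, from 0 (fully open) to 255 (shut), set as the call begins (left out, the last holds). The fingers move at their own pace and stop on an object; the grip force is fixed at half the most. Time passes only in rows, so rows that repeat a pose let the fingers close. It gives the time, the measured TCP pose, the force and the opening at its end, in the units of the state.
- robot.get_obs(): the state, without advancing time (a new reading comes with each control period).
- robot.snapshot(name): name is "side" or "top" or "wrist"; returns (picture, depth): 400x640x3 uint8, red, green, blue; 400x640 float32, m along the optical axis (not along the pixel's ray), 0 where there is no reading.
- robot.camera_info(name): a dict with "fx", "fy", "cx", "cy" (pixels), "k1" (the pictures are not rectified: a ray, as slopes to the right and down, at radius r is drawn at 1 + k1 r^2 times it, then the intrinsics apply), "R" (3x3) and "t" (3): a world point X has camera coordinates R X + t. Camera axes: x right, y down, z forward; pixel columns grow to the right and rows downward; lengths in m; the calibration is good to about 2 mm. A picture is of the moment at which its call begins: read the wrist's pose just before it. camera_info takes no time and is no camera call; for the wrist camera it gives the pose at the moment of the call.
- robot.close_job(): hands the job in, once; it reports no verdict.
The state is a dict: "time": time; "joint_positions": joint angles; "qvel": joint speeds; "joint_torque": joint torques, N m; "tool_pos": TCP position; "ee_rot": TCP orientation; "wrist_force": force on the tool from outside, world axes, zero at the start; "wrist_torque": the same for the moment, N m; "width": finger opening in m.
Only numpy, scipy, OpenCV 4.12 (cv2) and the standard library are available. Lean on these libraries where they do the work, as an engineer would, in place of code of your own. Each camera call takes 0.05 s, during which the arm holds its last target.

## Working session

There is one attempt and no reset: what is moved stays moved. The work goes in short steps, Python scripts to look and compute and a tool call to move; the robot and the scene stay as the last step left them, time stands still between calls to the robot, and variables do not carry over. Pictures are saved under pics/ and viewed, and the job is handed in when it is done.

Besides the shell and the picture viewer there is one more tool, called after ">>>" by a JSON object that holds its "op" and its "data", one argument or row to a line. step_arm: Moves the arm, as the interface text tells. Its arguments: {"type":"object","properties":{"commands":{"type":"array"},"fingers":{"type":"number"}},"required":["commands"]}

```bash
ls; mkdir -p pics; cat > h.py <<'E'
import numpy as np,cv2
from bench import robot
def snap(n,tag):
    i=robot.camera_info(n); p,d=robot.snapshot(n)
    cv2.imwrite(f'pics/{tag}.png',p[:,:,::-1]); np.savez(f'pics/{tag}.npz',p=p,d=d,**{k:np.array(v) for k,v in i.items()})
def load(tag): return np.load(f'pics/{tag}.npz')
def rays(c,uv):
    uv=np.asarray(uv,float).reshape(-1,1,2)
    K=np.array([[c['fx'],0,c['cx']],[0,c['fy'],c['cy']],[0,0,1]],float)
    return cv2.undistortPoints(uv,K,np.array([float(c['k1']),0,0,0])).reshape(-1,2)
def world(c,uv,z=None):
    "with z: intersect plane z; else by depth"
    uv=np.asarray(uv,float).reshape(-1,2); r=np.c_[rays(c,uv),np.ones(len(uv))]
    R=c['R'];t=c['t'];o=-R.T@t; D=r@R
    if z is not None: s=(z-o[2])/D[:,2]
    else: s=c['d'][uv[:,1].round().astype(int),uv[:,0].round().astype(int)]
    return o+D*np.asarray(s)[:,None]
def proj(c,X):
    X=np.asarray(X,float).reshape(-1,3);Y=X@c['R'].T+c['t'];s=Y[:,:2]/Y[:,2:];s=s*(1+c['k1']*(s**2).sum(1,keepdims=True))
    return s*[c['fx'],c['fy']]+[c['cx'],c['cy']]
def tri(c1,u1,c2,u2):
    A=[];b=[]
    for c,u in((c1,u1),(c2,u2)):
        r=np.r_[rays(c,u)[0],1];d=c['R'].T@r;d/=np.linalg.norm(d);P=np.eye(3)-np.outer(d,d);A.append(P);b.append(P@(-c['R'].T@c['t']))
    return np.linalg.solve(sum(A),sum(b))
E
python3 - <<'E'
from h import *
for n in('top','side','wrist'): snap(n,n+'0')
print(robot.get_obs())
for n in('top','side','wrist'):
    c=robot.camera_info(n); print(n,c['fx'],c['cx'],c['cy'],c['k1'],(-np.array(c['R']).T@c['t']).round(3),np.array(c['R']).round(2).tolist())
E
```

```text
pics
{'time': 0.15, 'joint_positions': array([ 1.03589657e+00,  8.77904785e-02,  1.37186875e+00,  1.71412176e-06,
        1.68360869e+00, -1.03120931e-01]), 'qvel': array([ 0.00199349, -0.00467722, -0.0033078 ,  0.00082284,  0.00063658,
        0.00095481]), 'joint_torque': array([ 1.77231872e-03, -3.40639901e+01, -3.02794325e+01,  7.19373627e-02,
        3.04518524e-02, -1.36743151e-04]), 'tool_pos': array([0.22997731, 0.49917058, 0.21258964]), 'ee_rot': array([-1.57062218,  0.00166619,  1.13901784]), 'wrist_force': array([0.34848149, 0.09943747, 0.8910339 ]), 'wrist_torque': array([ 0.04454595, -0.02227729,  0.04336983]), 'width': 0.09387323846788835}
top 451.6510113663917 313.31688064853194 202.97765193435933 -0.11946812343351627 [0.392 0.032 1.301] [[0.0, -1.0, 0.0], [-0.99, -0.0, -0.16], [0.16, -0.0, -0.99]]
side 367.48458469207753 316.97838767986985 202.42466627841668 -0.0612124421731242 [ 0.093 -0.787  0.71 ] [[0.87, -0.49, 0.02], [-0.26, -0.49, -0.83], [0.42, 0.72, -0.55]]
wrist 330.10396842657667 319.60137320934894 202.00547058465222 -0.050884009314136856 [0.155 0.532 0.385] [[0.42, 0.91, -0.0], [0.87, -0.4, 0.28], [0.26, -0.12, -0.96]]
```

View pics/top0.png

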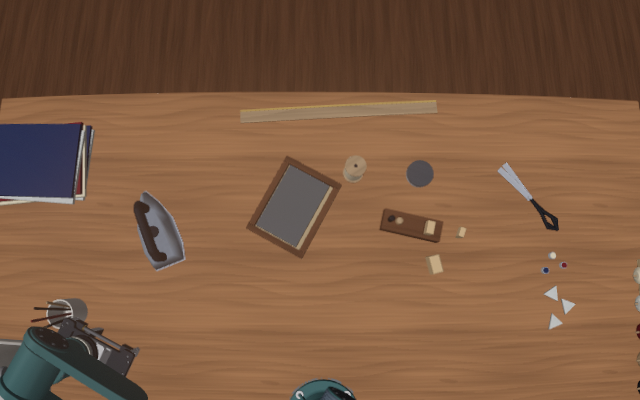

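View pics/side0.png

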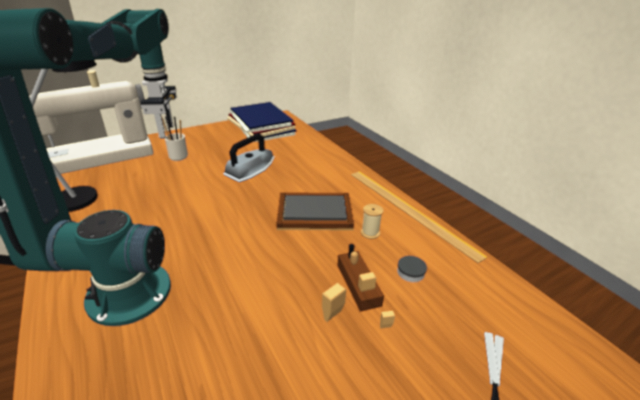

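View pics/wrist0.png

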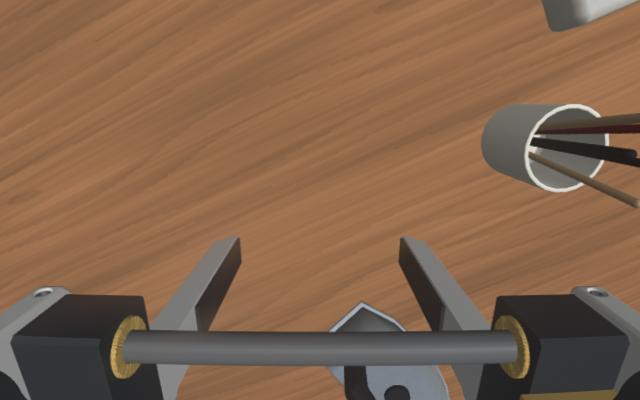

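```bash
python3 - <<'E'
from h import *
a=cv2.imread('pics/top0.png');b=cv2.imread('pics/side0.png')
cv2.imwrite('pics/c1.png',cv2.resize(a[145:285,235:475],(800,467),interpolation=cv2.INTER_CUBIC))
cv2.imwrite('pics/c2.png',cv2.resize(b[180:330,265:425],(640,600),interpolation=cv2.INTER_CUBIC))
c=load('top0')
print(world(c,[(430,222),(461,231),(435,261),(410,232),(288,205),(440,240)]).round(3))
print(world(c,[(430,227),(461,232),(435,264)],0.05).round(3))
E
```

```text
[[ 0.537 -0.294  0.078]
 [ 0.515 -0.39   0.047]
 [ 0.43  -0.302  0.084]
 [ 0.513 -0.245  0.04 ]
 [ 0.591  0.099  0.028]
 [ 0.493 -0.342  0.   ]]
[[ 0.526 -0.3    0.05 ]
 [ 0.512 -0.389  0.05 ]
 [ 0.423 -0.311  0.05 ]]
```

View pics/c1.png

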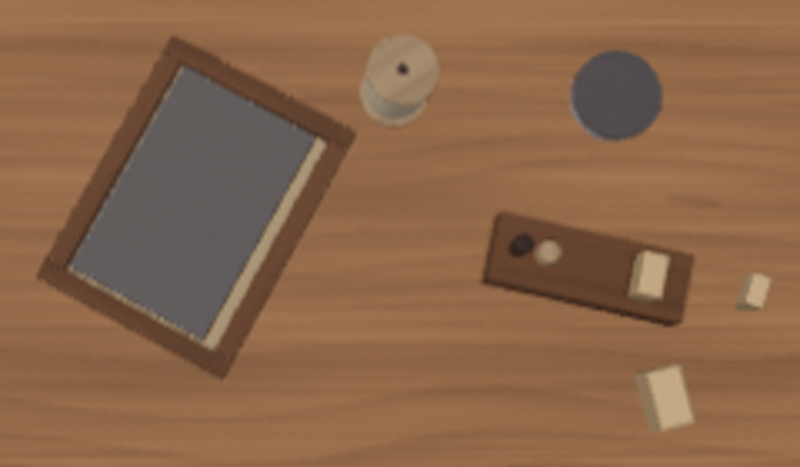

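View pics/c2.png

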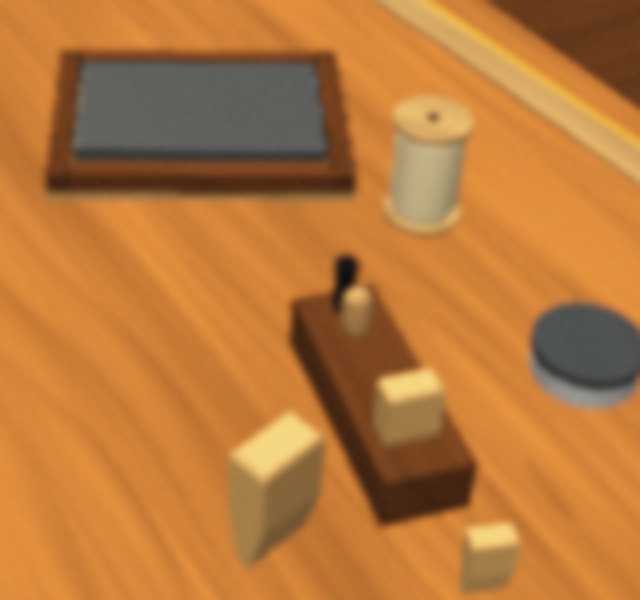

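Three look-alike wedges in the top view: the one in the block slot (430,227), a small loose one at (461,232), and a large loose one at (435,264). The middle-sized one is in the slot, and the crop confirms it. The light strip (the wide gap) runs on the right side of the slab in the top view. The iron is at (160,232), the spool at (355,166) and the tin at (420,173). Next I look at the rest with the wrist camera.

>>> {"op": "step_arm", "data": {
  "commands": [
    {"xyz": [0.02, -0.02, 0.01], "twist": [0, 0, 0]},
    {"xyz": [0.048, -0.048, 0.02], "twist": [0, 0, 0]},
    {"xyz": [0.076, -0.076, 0.03], "twist": [0, 0, 0]},
    {"xyz": [0.104, -0.104, 0.03], "twist": [0, 0, 0]},
    {"xyz": [0.132, -0.132, 0.03], "twist": [0, 0, 0]},
    {"xyz": [0.16, -0.16, 0.03], "twist": [0, 0, 0]},
    {"xyz": [0.188, -0.188, 0.03], "twist": [0, 0, 0]},
    {"xyz": [0.216, -0.216, 0.03], "twist": [0, 0, 0]},
    {"xyz": [0.244, -0.244, 0.03], "twist": [0, 0, 0]},
    {"xyz": [0.272, -0.272, 0.03], "twist": [0, 0, 0]},
    {"xyz": [0.3, -0.3, 0.03], "twist": [0, 0, 0]},
    {"xyz": [0.328, -0.328, 0.03], "twist": [0, 0, 0]}
  ]
}}

```text
time: 1.15
tool_pos: [0.5591, 0.1698, 0.2431]
ee_rot: [-1.57, 0.0, 1.139]
wrist_force: [0.8, -0.4, 0.0]
width: 0.0941
```

>>> {"op": "step_arm", "data": {
  "commands": [
    {"xyz": [0.025, -0.028, 0], "twist": [0, 0, 0]},
    {"xyz": [0.05, -0.056, 0], "twist": [0, 0, 0]},
    {"xyz": [0.075, -0.084, 0], "twist": [0, 0, 0]},
    {"xyz": [0.1, -0.112, 0], "twist": [0, 0, 0]},
    {"xyz": [0.1, -0.112, 0], "twist": [0, 0, 0]},
    {"xyz": [0.1, -0.112, 0], "twist": [0, 0, 0]},
    {"xyz": [0.1, -0.112, 0], "twist": [0, 0, 0]}
  ]
}}

```text
time: 1.73
tool_pos: [0.6579, 0.0597, 0.2427]
ee_rot: [-1.569, 0.0, 1.139]
wrist_force: [0.4, 0.8, 0.8]
width: 0.0943
```

```bash
python3 - <<'E'
from h import *
o=robot.get_obs();print(o['time'],o['tool_pos'],o['ee_rot'],abs(o['qvel']).max())
snap('wrist','w1')
E
```

```text
1.7333 [0.65785518 0.05969795 0.24273577] [-1.56903536e+00  8.18604882e-05  1.13875208e+00] 0.026411012709105487
```

View pics/w1.png

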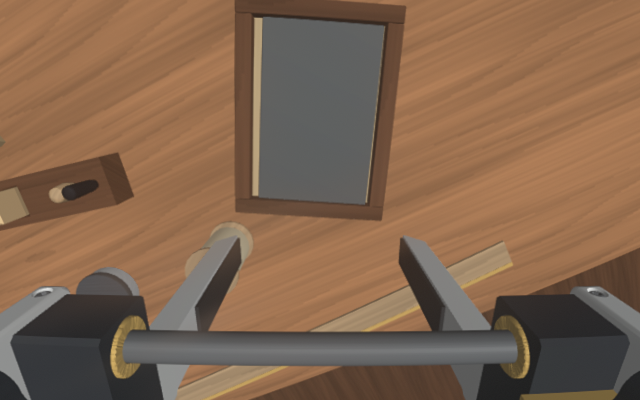

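The rest is fully visible: outer corners about (237,0), (405,7), (382,220), (236,213). The light gap runs along the left side of the slab, from (257,17) to (255,195).

```bash
python3 - <<'E'
from h import *
a=cv2.imread('pics/w1.png')
cv2.imwrite('pics/c3.png',cv2.resize(a[0:115,225:415],(760,460),interpolation=cv2.INTER_CUBIC))
cv2.imwrite('pics/c4.png',cv2.resize(a[115:230,225:415],(760,460),interpolation=cv2.INTER_CUBIC))
E
```

```text
(no output)
```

View pics/c3.png

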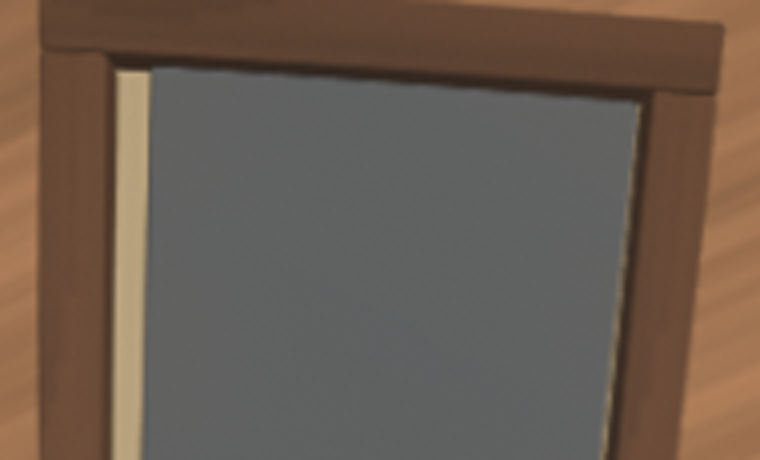

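View pics/c4.png

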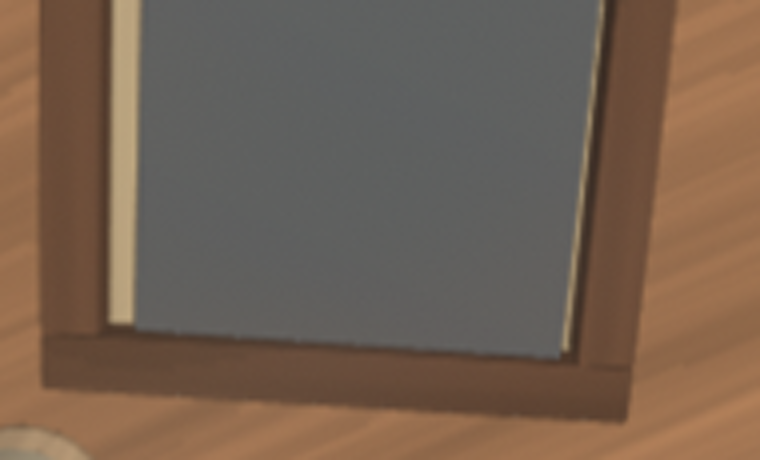

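```bash
cat > rest.py <<'E'
from h import *
from scipy.optimize import least_squares
def fit(c,model,uv,x0):
    f=lambda p:(proj(c,np.c_[model[:,:2]@np.array([[np.cos(p[2]),np.sin(p[2])],[-np.sin(p[2]),np.cos(p[2])]])+p[:2],model[:,2]])-uv).ravel()
    r=least_squares(f,x0);return r.x,r.fun.reshape(-1,2)
E
python3 - <<'E'
from rest import *
c=load('w1');t=load('top0')
off=lambda l,y0:np.array(l)/4+[225-.375,y0-.375]
M=np.array([[-121,91],[121,91],[121,-91]])/1e3;M=np.c_[M,[.028]*3]
uv=np.r_[off([(723,25)],0),off([(627,422),(43,387)],115)]
p,r=fit(c,M,uv,[.6,.1,-.5]);print('rest wrist',p,np.degrees(p[2]),r.round(2).tolist())
S=np.array([[-100,-65],[-100,65],[100,65],[100,-65]])/1e3;S=np.c_[S,[.03]*4]
us=np.r_[off([(152,67),(638,102)],0),off([(561,357),(135,330)],115)]
q,r=fit(c,S,us,[.6,.1,-.5]);print('slab wrist',q,np.degrees(q[2]),r.round(2).tolist())
R=lambda a:np.array([[np.cos(a),-np.sin(a)],[np.sin(a),np.cos(a)]])
print('slab in rest',(R(p[2]).T@(q[:2]-p[:2]))*1e3)
s2=0.3
# top: crop scale 800/240
k=240/800
ut=np.array([(175,37),(355,133),(223,378),(38,275)])*k+[235-.35,145-.35]
# -x-? : image TL = (-x... decide by world
W=world(t,ut,.028);print('top corners',W.round(3).tolist())
loc=(W[:,:2]-p[:2])@R(p[2]);print((loc*1e3).round(1).tolist())
us2=np.array([(183,67),(315,135),(207,347),(70,268)])*k+[235-.35,145-.35]
loc=(world(t,us2,.03)[:,:2]-p[:2])@R(p[2]);print((loc*1e3).round(1).tolist())
# stereo heights
print('tri TR/BR/BL outer', tri(c,uv[0],t,ut[3]),tri(c,uv[1],t,ut[0]),tri(c,uv[2],t,ut[1]))
for n,C,U in(('top',t,ut),):
  print(world(t,[(290,205),(275,225)]).round(4).tolist())
print(world(c,[(320,100),(320,60),(257,100)]).round(4).tolist())
E
```

```text
rest wrist [ 0.59002815  0.08173212 -0.49248831] -28.217501536799197 [[0.45, -0.67], [-0.07, 0.32], [-0.44, 0.64]]
slab wrist [ 0.59207794  0.08520166 -0.49990713] -28.642568478804602 [[-0.26, -0.32], [0.13, -0.03], [0.14, 0.36], [0.0, 0.13]]
slab in rest [0.16572802 4.02639243]
top corners [[0.736, 0.104, 0.028], [0.651, -0.053, 0.028], [0.44, 0.06, 0.028], [0.527, 0.218, 0.028]]
[[118.1, 88.2], [117.2, -89.7], [-121.5, -90.0], [-120.0, 90.2]]
[[97.5, 68.8], [98.8, -60.3], [-105.1, -65.8], [-101.8, 68.8]]
tri TR/BR/BL outer [0.52692428 0.2179046  0.02919378] [0.72985618 0.10327459 0.05087485] [ 0.65089556 -0.052429    0.03369583]
[[0.5903, 0.0936, 0.0318], [0.5332, 0.1356, 0.0299]]
[[0.5773, 0.0954, 0.0303], [0.5391, 0.113, 0.0312], [0.5456, 0.028, 0.0094]]
```

>>> {"op": "step_arm", "data": {
  "commands": [
    {"xyz": [-0.004, -0.025, 0], "twist": [0, 0, 1]},
    {"xyz": [-0.01, -0.06, 0], "twist": [0, 0, 3]},
    {"xyz": [-0.015, -0.095, 0], "twist": [0, 0, 5]},
    {"xyz": [-0.02, -0.13, 0], "twist": [0, 0, 7]},
    {"xyz": [-0.026, -0.165, 0], "twist": [0, 0, 9]},
    {"xyz": [-0.032, -0.2, -0.01], "twist": [0, 0, 10]},
    {"xyz": [-0.038, -0.235, -0.02], "twist": [0, 0, 11]},
    {"xyz": [-0.043, -0.27, -0.03], "twist": [0, 0, 12]},
    {"xyz": [-0.048, -0.305, -0.04], "twist": [0, 0, 12]},
    {"xyz": [-0.053, -0.335, -0.04], "twist": [0, 0, 12]},
    {"xyz": [-0.058, -0.36, -0.04], "twist": [0, 0, 12]},
    {"xyz": [-0.058, -0.37, -0.04], "twist": [0, 0, 12]}
  ]
}}

```text
time: 2.78
tool_pos: [0.599, -0.3122, 0.2038]
ee_rot: [-1.571, 0.001, 1.347]
wrist_force: [0.5, -0.5, 0.3]
width: 0.0939
```

>>> {"op": "step_arm", "data": {
  "commands": [
    {"xyz": [0, 0, 0], "twist": [0, 0, 0]},
    {"xyz": [0, 0, 0], "twist": [0, 0, 0]},
    {"xyz": [0, 0, 0], "twist": [0, 0, 0]}
  ]
}}

```text
time: 3.03
tool_pos: [0.601, -0.3082, 0.2042]
ee_rot: [-1.572, -0.001, 1.351]
wrist_force: [0.3, -0.1, -0.7]
width: 0.094
```

```bash
python3 - <<'E'
from h import *
o=robot.get_obs();print(o['time'],o['tool_pos'],o['ee_rot'],abs(o['qvel']).max(),o['joint_positions'])
snap('wrist','w2')
E
```

```text
3.0333 [ 0.60097898 -0.30820679  0.2041908 ] [-1.57168967e+00 -7.63978603e-04  1.35099502e+00] 0.007106661538318406 [-5.58286031e-01  3.72743889e-01  1.04621106e+00  1.02901846e-03
  1.72204866e+00 -1.90912536e+00]
```

View pics/w2.png

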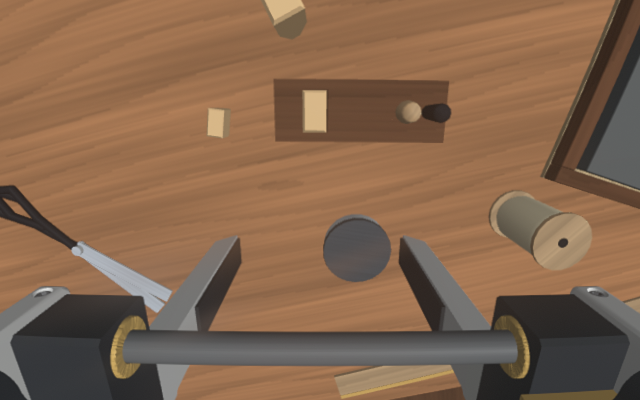

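The block top spans (275,80)–(449,82)–(444,142)–(275,140). The middle wedge head is at (304–327, 90–132), the small wedge at (217,122), the big one at (285,15), and the awls at (410,110) and (437,112).

```bash
python3 - <<'E'
from h import *
a=cv2.imread('pics/w2.png')
cv2.imwrite('pics/c5.png',cv2.resize(a[70:150,265:345],(640,640),interpolation=cv2.INTER_CUBIC)[:600])
b=cv2.imread('pics/side0.png')
cv2.imwrite('pics/c6.png',cv2.resize(b[245:312,332:392],(480,536),interpolation=cv2.INTER_CUBIC))
E
```

```text
(no output)
```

View pics/c5.png

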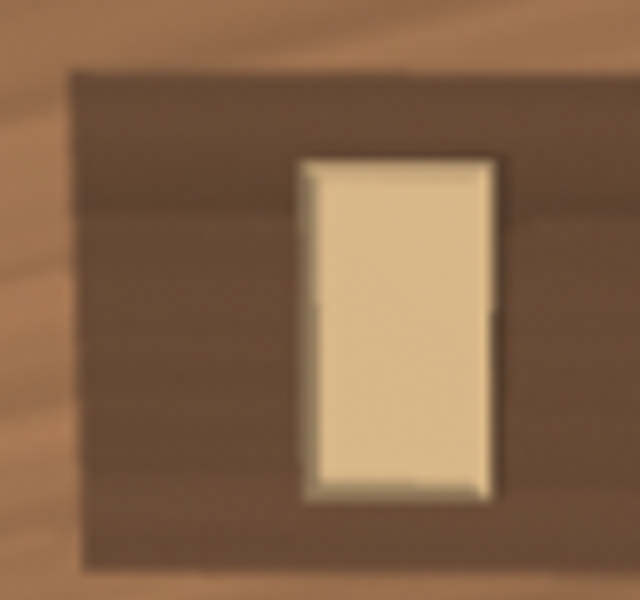

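View pics/c6.png

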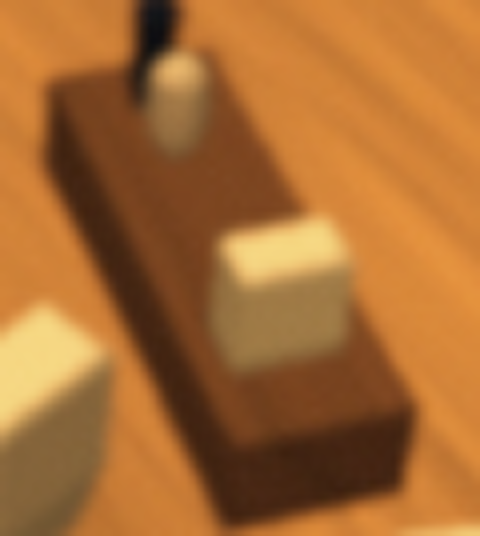

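```bash
python3 - <<'E'
from rest import *
c=load('w2');s=load('side0');t=load('top0')
o=lambda l:np.array(l)/8+[265-.4375,70-.4375]
uw=o([(399,329)])[0]; us=np.array([284,251])/8+[332-.4375,245-.4375]
print('tri w-side',tri(c,uw,s,us)); 
ut=np.array([654,276])*.3+[235-.35,145-.35]
print('tri w-top',tri(c,uw,t,ut),'side-top',tri(s,us,t,ut))
print('depth',world(c,[uw]),'plane',world(c,[uw],.076), 'tophalf', world(t,[ut],.076),world(s,[us],.076))
B=np.array([[-30,-85],[-30,85],[30,85],[30,-85]])/1e3;B=np.c_[B,[.04]*4]
ub=np.r_[o([(72,74)]),[(449,81.5),(443.5,142)],o([(83,572)])]
p,r=fit(c,B,ub,[.53,-.25,-.2]);print('block',p,np.degrees(p[2]),r.round(2).tolist())
a=p[2];print('slot',p[0]+np.sin(a)*.045,p[1]-np.cos(a)*.045)
W=world(c,o([(303,160),(495,162),(492,497),(304,499)]),.074);print(W.round(4).tolist())
e=W[3]-W[0]; e2=W[2]-W[1];print('wedge x-axis ang',np.degrees(np.arctan2(e[1],e[0])),np.degrees(np.arctan2(e2[1],e2[0])))
# fingertips appearance: project TCP
ob=robot.get_obs();print(ob['tool_pos'],np.degrees(ob['ee_rot']))
E
```

```text
tri w-side [ 0.52364824 -0.29723256  0.07718311]
tri w-top [ 0.52327404 -0.29764397  0.0688069 ] side-top [ 0.52288315 -0.29636266  0.07656551]
depth [[ 0.52371347 -0.29728792  0.07712842]] plane [[ 0.52372811 -0.29730848  0.076     ]] tophalf [[ 0.52196267 -0.29592274  0.076     ]] [[ 0.52438761 -0.29626382  0.076     ]]
block [ 0.53456844 -0.25346713 -0.22611109] -12.955210985729893 [[0.2, -0.14], [-0.03, -0.77], [-0.73, 0.7], [0.54, 0.19]]
slot 0.5244799202940411 -0.297321678211258
[[0.504, -0.3036, 0.074], [0.5088, -0.2832, 0.074], [0.5439, -0.2912, 0.074], [0.5395, -0.3119, 0.074]]
wedge x-axis ang -13.17242428880357 -12.822715857800604
[ 0.60097023 -0.30819278  0.20415764] [-9.00443527e+01 -3.26209752e-02  7.74204436e+01]
```

>>> {"op": "step_arm", "data": {
  "commands": [
    {"xyz": [-0.02, 0.003, -0.01], "twist": [0, 0, 0]},
    {"xyz": [-0.05, 0.008, -0.02], "twist": [0, 0, 0]},
    {"xyz": [-0.0765, 0.012, -0.03], "twist": [0, 0, -0.3]},
    {"xyz": [-0.0765, 0.012, -0.055], "twist": [0, 0, -0.3]},
    {"xyz": [-0.0765, 0.012, -0.08], "twist": [0, 0, -0.3]},
    {"xyz": [-0.0765, 0.012, -0.1], "twist": [0, 0, -0.3]},
    {"xyz": [-0.0765, 0.012, -0.11], "twist": [0, 0, -0.3]},
    {"xyz": [-0.0765, 0.012, -0.11], "twist": [0, 0, -0.3]},
    {"xyz": [-0.0765, 0.012, -0.11], "twist": [0, 0, -0.3]}
  ],
  "fingers": 90
}}

```text
time: 3.83
tool_pos: [0.5241, -0.2976, 0.0938]
ee_rot: [-1.571, -0.0, 1.345]
wrist_force: [-0.3, -0.0, 0.0]
width: 0.0609
```

```bash
python3 - <<'E'
from h import *
o=robot.get_obs();print(o['time'],o['tool_pos'],o['ee_rot'],o['width'])
snap('wrist','w3');snap('side','s3')
a=cv2.imread('pics/s3.png');cv2.imwrite('pics/s3c.png',cv2.resize(a[200:320,300:440],(700,600),interpolation=cv2.INTER_CUBIC))
E
```

```text
3.8333 [ 0.52413884 -0.29762744  0.09379048] [-1.57069411e+00 -2.44998953e-04  1.34451664e+00] 0.06087479526930273
```

View pics/w3.png

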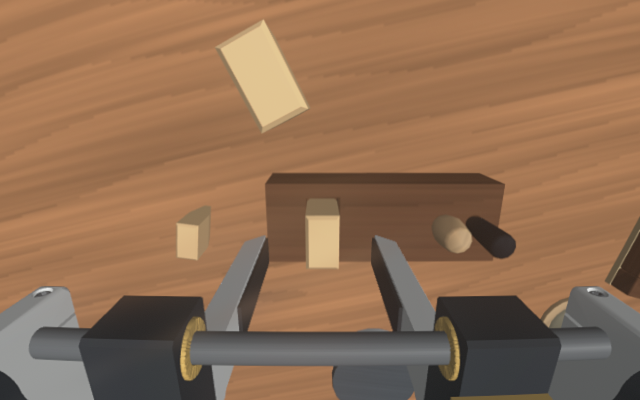

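View pics/s3c.png

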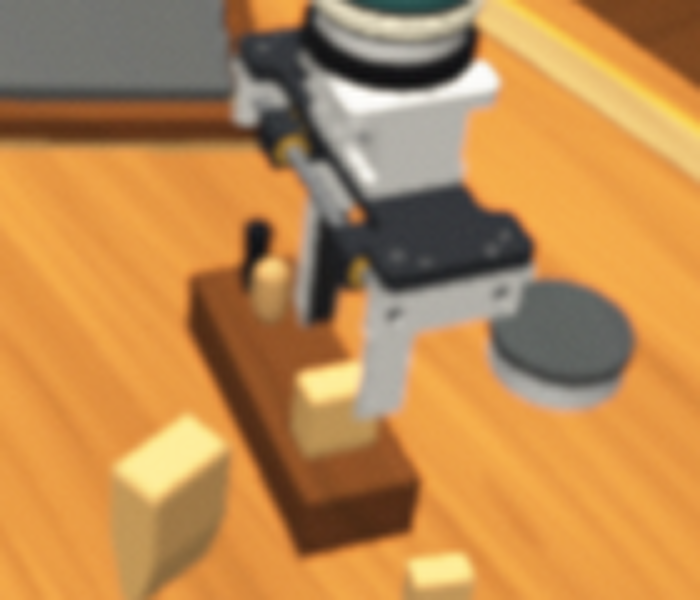

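The wedge head (307–339, 200–268) is centred between the fingertips at columns 268 and 373. Descending to grasp.

>>> {"op": "step_arm", "data": {
  "commands": [
    {"xyz": [0, 0, -0.012], "twist": [0, 0, 0]},
    {"xyz": [0, 0, -0.026], "twist": [0, 0, 0]},
    {"xyz": [0, 0, -0.036], "twist": [0, 0, 0]},
    {"xyz": [0, 0, -0.041], "twist": [0, 0, 0]},
    {"xyz": [0, 0, -0.041], "twist": [0, 0, 0]},
    {"xyz": [0, 0, -0.041], "twist": [0, 0, 0]}
  ]
}}

```text
time: 4.43
tool_pos: [0.5237, -0.2985, 0.0523]
ee_rot: [-1.57, -0.0, 1.343]
wrist_force: [-0.1, -0.3, 0.5]
width: 0.061
```

>>> {"op": "step_arm", "data": {
  "commands": [
    {"xyz": [0, 0, 0], "twist": [0, 0, 0]},
    {"xyz": [0, 0, 0], "twist": [0, 0, 0]},
    {"xyz": [0, 0, 0], "twist": [0, 0, 0]},
    {"xyz": [0, 0, 0], "twist": [0, 0, 0]},
    {"xyz": [0, 0, 0], "twist": [0, 0, 0]},
    {"xyz": [0, 0, 0], "twist": [0, 0, 0]},
    {"xyz": [0, 0, 0], "twist": [0, 0, 0]},
    {"xyz": [0, 0, 0], "twist": [0, 0, 0]}
  ],
  "fingers": 255
}}

```text
time: 5.1
tool_pos: [0.5238, -0.2977, 0.0524]
ee_rot: [-1.571, -0.002, 1.343]
wrist_force: [0.7, 2.1, -0.1]
width: 0.0212
```

Gripped at 21.2 mm. Lifting clear of the awls.

>>> {"op": "step_arm", "data": {
  "commands": [
    {"xyz": [0, 0, 0.008], "twist": [0, 0, 0]},
    {"xyz": [0, 0, 0.02], "twist": [0, 0, 0]},
    {"xyz": [0, 0, 0.035], "twist": [0, 0, 0]},
    {"xyz": [0, 0, 0.055], "twist": [0, 0, 0]},
    {"xyz": [0, 0, 0.075], "twist": [0, 0, 0]},
    {"xyz": [0, 0, 0.095], "twist": [0, 0, 0]},
    {"xyz": [0, 0, 0.11], "twist": [0, 0, 0]},
    {"xyz": [0, 0, 0.115], "twist": [0, 0, 0]},
    {"xyz": [0, 0, 0.115], "twist": [0, 0, 0]},
    {"xyz": [0, 0, 0.115], "twist": [0, 0, 0]}
  ]
}}

```text
time: 5.93
tool_pos: [0.5235, -0.2986, 0.1677]
ee_rot: [-1.571, 0.0, 1.343]
wrist_force: [-0.2, 0.0, -0.3]
width: 0.0207
```

```bash
python3 - <<'E'
from h import *
o=robot.get_obs();print(o['time'],o['tool_pos'],o['ee_rot'],o['width'],o['wrist_force'])
snap('wrist','w4');snap('side','s4')
a=cv2.imread('pics/s4.png');cv2.imwrite('pics/s4c.png',cv2.resize(a[160:320,300:440],(525,600),interpolation=cv2.INTER_CUBIC))
E
```

```text
5.9333 [ 0.52354613 -0.2986176   0.16772475] [-1.57103128e+00  3.66566518e-04  1.34302765e+00] 0.02067390076862235 [-0.15894836  0.03085696 -0.30523497]
```

View pics/w4.png

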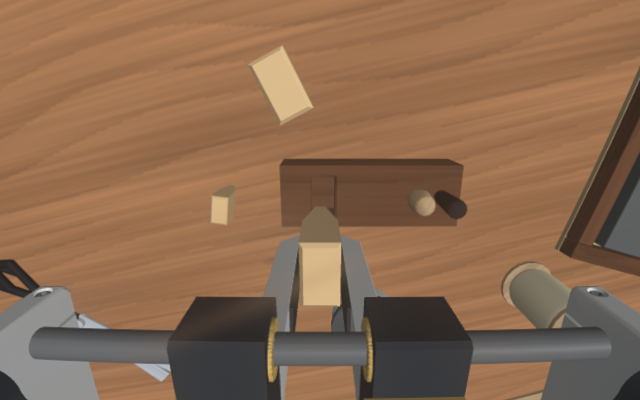

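View pics/s4c.png

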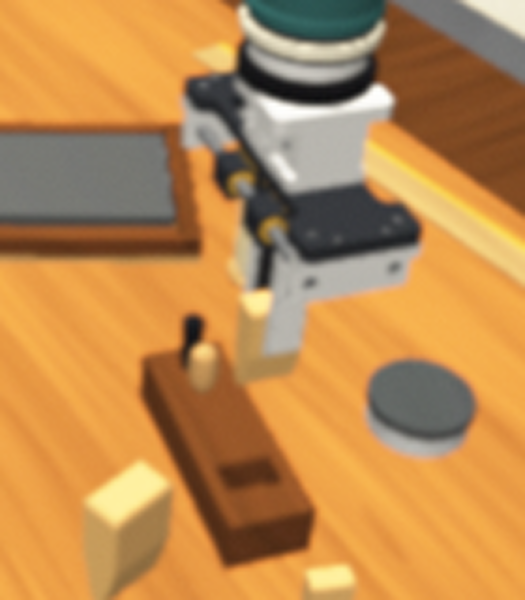

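>>> {"op": "step_arm", "data": {
  "commands": [
    {"xyz": [0.002, 0.02, 0], "twist": [0, 0, -1]},
    {"xyz": [0.005, 0.05, 0], "twist": [0, 0, -3]},
    {"xyz": [0.009, 0.085, 0], "twist": [0, 0, -5]},
    {"xyz": [0.013, 0.12, 0], "twist": [0, 0, -7]},
    {"xyz": [0.017, 0.155, 0], "twist": [0, 0, -9]},
    {"xyz": [0.021, 0.19, 0], "twist": [0, 0, -11]},
    {"xyz": [0.024, 0.225, 0], "twist": [0, 0, -13]},
    {"xyz": [0.028, 0.26, 0], "twist": [0, 0, -15]},
    {"xyz": [0.031, 0.29, 0], "twist": [0, 0, -15.2]},
    {"xyz": [0.034, 0.312, 0], "twist": [0, 0, -15.2]},
    {"xyz": [0.0347, 0.321, -0.005], "twist": [0, 0, -15.2]},
    {"xyz": [0.0347, 0.321, -0.02], "twist": [0, 0, -15.2]}
  ]
}}

```text
time: 7.03
tool_pos: [0.5593, 0.0244, 0.1484]
ee_rot: [-1.573, -0.002, 1.081]
wrist_force: [-0.3, 0.5, 0.1]
width: 0.0211
```

>>> {"op": "step_arm", "data": {
  "commands": [
    {"xyz": [0, 0, -0.02], "twist": [0, 0, 0]},
    {"xyz": [0, 0, -0.04], "twist": [0, 0, 0]},
    {"xyz": [0, 0, -0.05], "twist": [0, 0, 0]},
    {"xyz": [0, 0, -0.05], "twist": [0, 0, 0]},
    {"xyz": [0, 0, -0.05], "twist": [0, 0, 0]},
    {"xyz": [0, 0, -0.05], "twist": [0, 0, 0]}
  ]
}}

```text
time: 7.53
tool_pos: [0.559, 0.022, 0.0984]
ee_rot: [-1.572, -0.001, 1.077]
wrist_force: [0.1, -0.4, -0.2]
width: 0.021
```

```bash
python3 - <<'E'
from h import *
o=robot.get_obs();print(o['time'],o['tool_pos'],o['ee_rot'],o['width'],o['wrist_force'])
snap('wrist','w5');snap('side','s5')
a=cv2.imread('pics/s5.png');cv2.imwrite('pics/s5c.png',cv2.resize(a[120:250,250:390],(646,600),interpolation=cv2.INTER_CUBIC))
E
```

```text
7.5333 [0.55900582 0.02204746 0.09840724] [-1.57216500e+00 -5.64874761e-04  1.07735673e+00] 0.02099613538471636 [ 0.14094613 -0.35532717 -0.18876644]
```

View pics/w5.png

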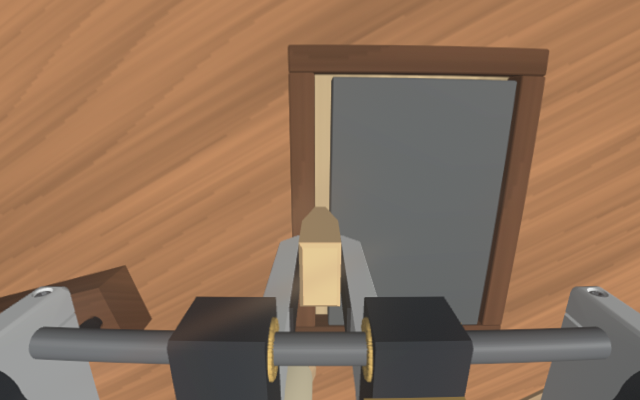

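View pics/s5c.png

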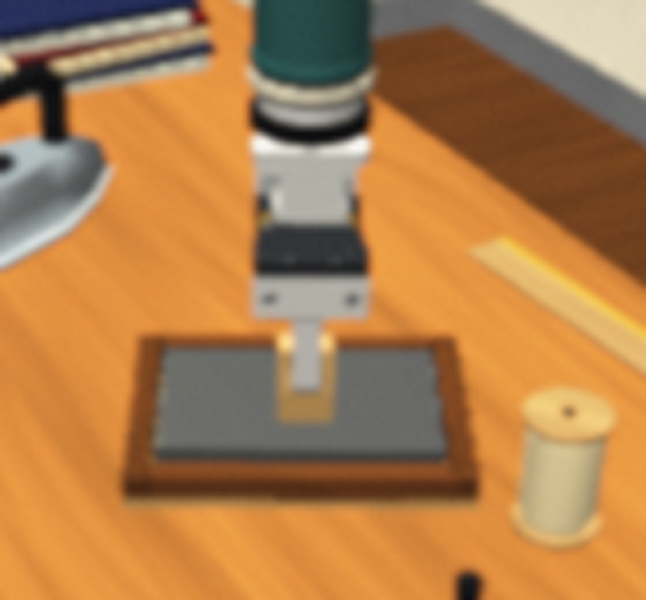

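The wedge toe at (321,208) hangs above the light gap strip (316–331, 76–205), and the slab is to its right. Next I measure the strip's edges relative to the tool.

```bash
python3 - <<'E'
from rest import *
c=load('w5');a=c['p'].astype(float)
o=robot.get_obs();yaw=o['ee_rot'][2];tp=o['tool_pos']
ex=np.array([np.cos(yaw),np.sin(yaw)]);ey=np.array([-ex[1],ex[0]])
sat=a[:,:,0]-a[:,:,2]
L=[];Rr=[]
for v in range(85,200,10):
    row=cv2.GaussianBlur(a[v-2:v+3].mean(0)[None].astype(np.float32),(3,1),0)[0]
    b=row.sum(1); seg=np.arange(300,345)
    g=np.gradient(b)
    l=300+np.argmax(g[300:325]); r=l+np.argmin(g[l:345])
    def sub(i,g): 
        y=g[i-1:i+2]; return i+0.5*(y[0]-y[2])/(y[0]-2*y[1]+y[2])
    l2=sub(l,g); r2=sub(r,g)
    # rim outer not needed
    wl=world(c,[(l2,v)],.028)[0,:2]-tp[:2]; wr=world(c,[(r2,v)],.030)[0,:2]-tp[:2]
    wl8=world(c,[(l2,v)],.008)[0,:2]-tp[:2]
    print(v,round(l2,2),round(r2,2),'along',round(wl@ey*1e3,1),'rim@28',round(wl@ex*1e3,2),'rim@8',round(wl8@ex*1e3,2),'slab',round(wr@ex*1e3,2))
# toe: expected toe point at TCP xy, z=tp-0.038
print(proj(c,[[tp[0],tp[1],tp[2]-.038],[tp[0],tp[1],tp[2]+.0245]]))
im=cv2.imread('pics/w5.png');cv2.imwrite('pics/w5c.png',cv2.resize(im[170:270,270:370],(600,600),interpolation=cv2.INTER_CUBIC))
cv2.imwrite('pics/w5d.png',cv2.resize(im[40:140,280:380],(600,600),interpolation=cv2.INTER_CUBIC))
E
```

```text
85 314.41 330.57 along 95.9 rim@28 -5.56 rim@8 -5.85 slab 5.65
95 314.45 330.45 along 89.2 rim@28 -5.57 rim@8 -5.86 slab 5.62
105 314.46 330.22 along 82.4 rim@28 -5.59 rim@8 -5.88 slab 5.52
115 314.49 330.02 along 75.5 rim@28 -5.59 rim@8 -5.88 slab 5.43
125 314.5 329.86 along 68.5 rim@28 -5.61 rim@8 -5.91 slab 5.37
135 314.52 329.73 along 61.4 rim@28 -5.63 rim@8 -5.92 slab 5.33
145 314.55 329.62 along 54.1 rim@28 -5.64 rim@8 -5.94 slab 5.31
155 314.55 329.5 along 46.8 rim@28 -5.67 rim@8 -5.96 slab 5.29
165 314.58 329.24 along 39.4 rim@28 -5.68 rim@8 -5.98 slab 5.15
175 314.57 329.03 along 31.8 rim@28 -5.72 rim@8 -6.02 slab 5.06
185 314.6 328.87 along 24.1 rim@28 -5.73 rim@8 -6.04 slab 4.99
195 314.66 328.73 along 16.3 rim@28 -5.72 rim@8 -6.02 slab 4.95
[[322.49655413 230.91009371]
 [323.59252299 276.88641799]]
```

View pics/w5c.png

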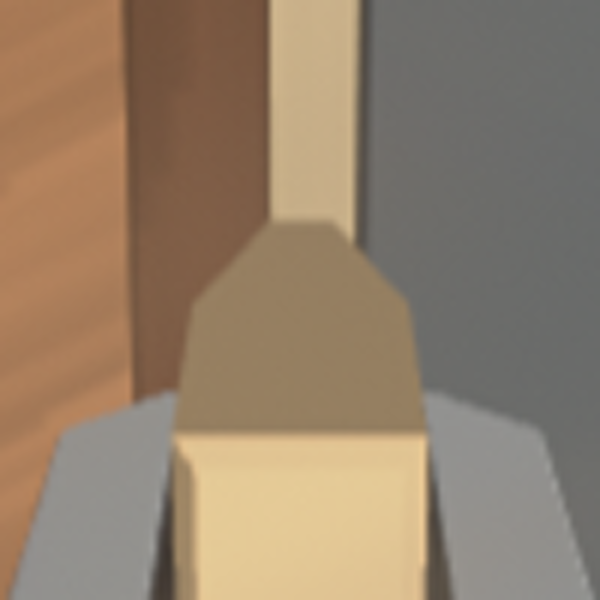

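View pics/w5d.png

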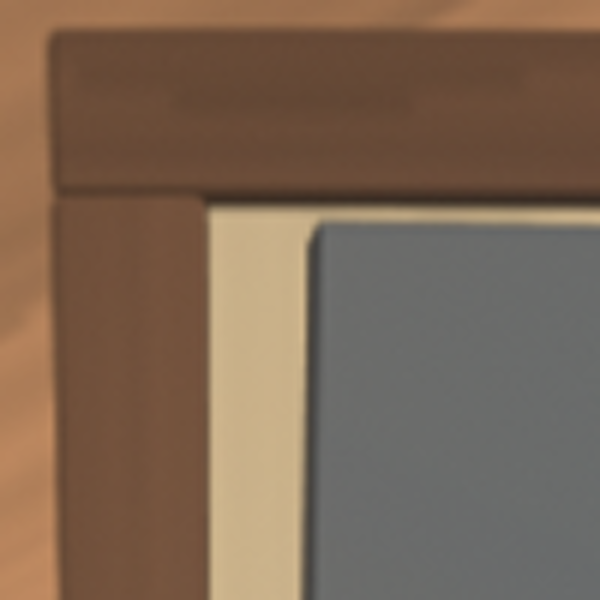

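```bash
python3 - <<'E'
from rest import *
c=load('w5');print(c['R'][0])
p=lambda u,v,z:(lambda W:(c['R']@W+c['t'])[0]*1e3)(world(c,[(u,v)],z)[0])
f=lambda x,y:(270-.42+x/6,170-.42+y/6)
for y in(50,150,200): print('rim',p(*f(269,y),.028),'slab bot',p(*f(359,y),.008),'slab top',p(*f(372,y),.030))
print('toe L,R',p(*f(272,221),.060),p(*f(333,221),.060),'shoulder',p(*f(193,302),.088),p(*f(408,302),.088),'head',p(*f(174,433),.122),p(*f(428,433),.122))
E
```

```text
[4.73609912e-01 8.80734630e-01 4.04490334e-04]
rim -3.8956237425303297 slab bot 7.975142366167864 slab top 8.921130828810186
rim -3.9525951378184265 slab bot 8.091780242774238 slab top 9.051606980539917
rim -3.9820982976643826 slab bot 8.152182407117792 slab top 9.119175556857428
toe L,R -3.133809504415219 3.6623539566646435 shoulder -10.479728224380036 10.552976178029471 head -10.253630039334883 10.396016162287413
```

>>> {"op": "step_arm", "data": {
  "commands": [
    {"xyz": [0.001, 0.0018, 0], "twist": [0, 0, 0]},
    {"xyz": [0.001, 0.0018, -0.01], "twist": [0, 0, 0]},
    {"xyz": [0.001, 0.0018, -0.02], "twist": [0, 0, 0]},
    {"xyz": [0.001, 0.0018, -0.024], "twist": [0, 0, 0]},
    {"xyz": [0.001, 0.0018, -0.024], "twist": [0, 0, 0]},
    {"xyz": [0.001, 0.0018, -0.024], "twist": [0, 0, 0]}
  ]
}}

```text
time: 8.13
tool_pos: [0.5587, 0.0244, 0.0724]
ee_rot: [-1.569, 0.001, 1.078]
wrist_force: [-0.4, -0.5, 0.3]
width: 0.0205
```

```bash
python3 - <<'E'
from h import *
o=robot.get_obs();print(o['time'],o['tool_pos'],o['ee_rot'],o['width'],o['wrist_force'])
snap('wrist','w6')
im=cv2.imread('pics/w6.png');cv2.imwrite('pics/w6c.png',cv2.resize(im[140:240,270:370],(600,600),interpolation=cv2.INTER_CUBIC))
E
```

```text
8.1333 [0.55872119 0.02439731 0.07244642] [-1.56898030e+00  7.90938960e-04  1.07800459e+00] 0.020484933011772073 [-0.44286326 -0.4984296   0.34185447]
```

View pics/w6c.png

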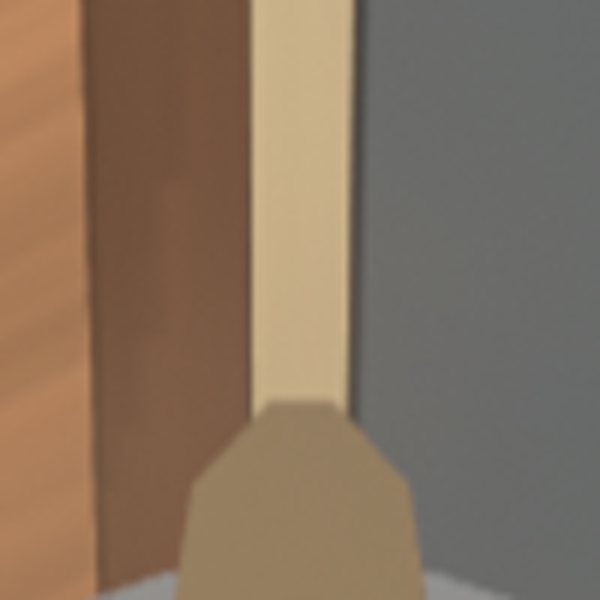

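Toe (267–335) is centred in the gap (252–355) in the crop. Going in.

>>> {"op": "step_arm", "data": {
  "commands": [
    {"xyz": [0, 0, -0.004], "twist": [0, 0, 0]},
    {"xyz": [0, 0, -0.008], "twist": [0, 0, 0]},
    {"xyz": [0, 0, -0.011], "twist": [0, 0, 0]},
    {"xyz": [0, 0, -0.013], "twist": [0, 0, 0]},
    {"xyz": [0, 0, -0.013], "twist": [0, 0, 0]},
    {"xyz": [0, 0, -0.013], "twist": [0, 0, 0]}
  ]
}}

```text
time: 8.68
tool_pos: [0.5592, 0.0242, 0.0603]
ee_rot: [-1.57, 0.0, 1.078]
wrist_force: [-0.2, -0.4, 0.9]
width: 0.0206
```

>>> {"op": "step_arm", "data": {
  "commands": [
    {"xyz": [0, 0, -0.001], "twist": [0, 0, 0]},
    {"xyz": [0.0001, 0.0002, -0.002], "twist": [0, 0, 0]},
    {"xyz": [0.0002, 0.0004, -0.003], "twist": [0, 0, 0]},
    {"xyz": [0.0003, 0.0006, -0.004], "twist": [0, 0, 0]},
    {"xyz": [0.0004, 0.0008, -0.005], "twist": [0, 0, 0]},
    {"xyz": [0.0005, 0.001, -0.006], "twist": [0, 0, 0]},
    {"xyz": [0.0005, 0.001, -0.006], "twist": [0, 0, 0]}
  ]
}}

```text
time: 9.27
tool_pos: [0.56, 0.025, 0.0545]
ee_rot: [-1.571, 0.0, 1.078]
wrist_force: [-1.6, -4.5, 2.9]
width: 0.0205
```

>>> {"op": "step_arm", "data": {
  "commands": [
    {"xyz": [0, 0.0001, -0.001], "twist": [0, 0, 0]},
    {"xyz": [0.0001, 0.0002, -0.002], "twist": [0, 0, 0]},
    {"xyz": [0.0002, 0.0003, -0.003], "twist": [0, 0, 0]},
    {"xyz": [0.0002, 0.0004, -0.004], "twist": [0, 0, 0]},
    {"xyz": [0.0002, 0.0004, -0.004], "twist": [0, 0, 0]},
    {"xyz": [0.0002, 0.0004, -0.004], "twist": [0, 0, 0]}
  ]
}}

```text
time: 9.77
tool_pos: [0.56, 0.0258, 0.0502]
ee_rot: [-1.571, 0.0, 1.078]
wrist_force: [-1.9, -3.6, 0.8]
width: 0.0209
```

```bash
python3 - <<'E'
from h import *
o=robot.get_obs();print(o['time'],o['tool_pos'],o['ee_rot'],o['width'],o['wrist_force'])
snap('wrist','w7')
im=cv2.imread('pics/w7.png');cv2.imwrite('pics/w7c.png',cv2.resize(im[90:210,270:370],(500,600),interpolation=cv2.INTER_CUBIC))
E
```

```text
9.7667 [0.56000686 0.02575074 0.05018327] [-1.57058860e+00  5.35315794e-05  1.07797223e+00] 0.020901944621559834 [-1.88674763 -3.62521579  0.8093232 ]
```

View pics/w7.png

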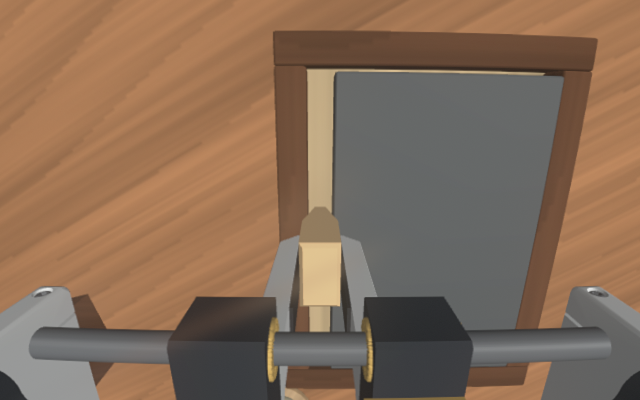

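View pics/w7c.png

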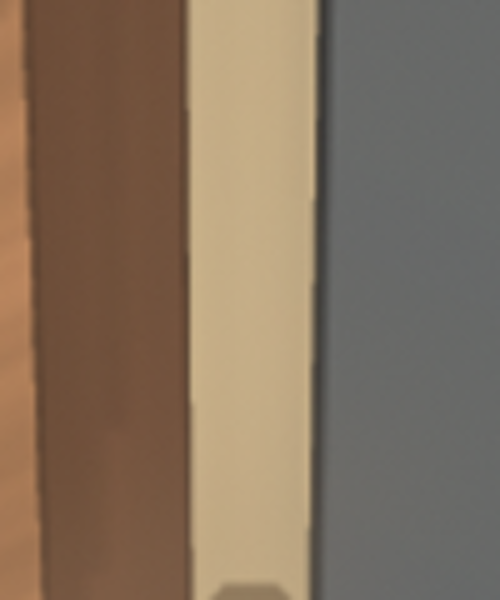

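>>> {"op": "step_arm", "data": {
  "commands": [
    {"xyz": [0, 0, -0.0005], "twist": [0, 0, 0]},
    {"xyz": [0, 0, -0.001], "twist": [0, 0, 0]},
    {"xyz": [0, 0, -0.0015], "twist": [0, 0, 0]},
    {"xyz": [0, 0, -0.002], "twist": [0, 0, 0]},
    {"xyz": [0, 0, -0.002], "twist": [0, 0, 0]},
    {"xyz": [0, 0, -0.002], "twist": [0, 0, 0]}
  ]
}}

```text
time: 10.32
tool_pos: [0.5601, 0.0256, 0.0487]
ee_rot: [-1.571, -0.0, 1.078]
wrist_force: [-2.9, -4.2, 4.8]
width: 0.0209
```

```bash
python3 - <<'E'
from h import *
o=robot.get_obs();print(o['time'],o['tool_pos'],o['ee_rot'],o['width'],o['wrist_force'])
snap('wrist','w8')
im=cv2.imread('pics/w8.png');cv2.imwrite('pics/w8c.png',cv2.resize(im[50:210,300:600],(800,427),interpolation=cv2.INTER_CUBIC))
E
```

```text
10.3167 [0.56013036 0.02562889 0.0487499 ] [-1.57103180e+00 -3.24951922e-06  1.07786390e+00] 0.020948185691772384 [-2.85090957 -4.22562005  4.75844648]
```

View pics/w8c.png

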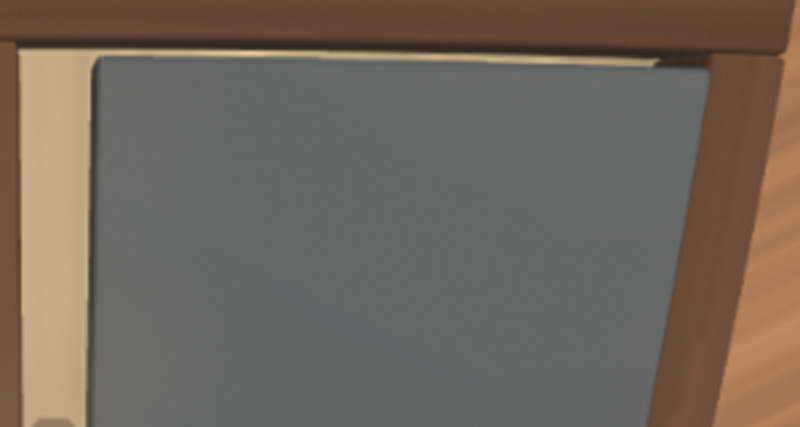

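```bash
cat > gap.py <<'E'
from rest import *
import sys
c=load(sys.argv[1]);a=c['p'].astype(np.float32)
ex=c['R'][0,:2]/np.linalg.norm(c['R'][0,:2]);ey=np.array([-ex[1],ex[0]])
def sub(i,g): 
    y=g[i-1:i+2]; return i+0.5*(y[0]-y[2])/(y[0]-2*y[1]+y[2])
o=-c['R'].T@c['t'];T=[]
for v in list(range(85,200,5)):
    g=np.gradient(cv2.GaussianBlur(a[v-2:v+3].mean(0)[None],(3,1),0)[0].sum(1))
    l=295+np.argmax(g[295:325]); r=l+4+np.argmin(g[l+4:345])
    wl=world(c,[(sub(l,g),v)],.028)[0]-o; wr=world(c,[(sub(r,g),v)],.0085)[0]-o
    T.append((wl[:2]@ey*1e3,wl[:2]@ex*1e3,wr[:2]@ey*1e3,wr[:2]@ex*1e3))
T=np.array(T); pl=np.polyfit(T[:,0],T[:,1],1);pr=np.polyfit(T[:,2],T[:,3],1)
print('rim ang',np.degrees(pl[0]),'slab ang',np.degrees(pr[0]),'gap along',[(s,round(np.polyval(pr,s)-np.polyval(pl,s),2)) for s in(T[0,0],0,T[-1,0])], 'rim',np.polyval(pl,T[-1,0]),'slab',np.polyval(pr,T[-1,0]),'res',np.std(T[:,3]-np.polyval(pr,T[:,2])))
E
for t in w5 w6 w7 w8; do python3 gap.py $t;done
```

```text
rim ang 0.12583847469842954 slab ang 0.5052604669657162 gap along [(np.float64(13.242069893159984), np.float64(11.88)), (0, np.float64(11.79)), (np.float64(-66.38360063843432), np.float64(11.35))] rim -3.6857334203758834 slab 7.665148726240293 res 0.0319833192178172
rim ang 0.10616352658691805 slab ang 0.48004704939065806 gap along [(np.float64(12.534902221158774), np.float64(11.69)), (0, np.float64(11.61)), (np.float64(-58.616129418060616), np.float64(11.22))] rim -5.597756841126572 slab 5.626992949959102 res 0.032684399652426255
rim ang 0.12355061679879646 slab ang 0.24994058766735175 gap along [(np.float64(10.943881378336547), np.float64(15.22)), (0, np.float64(15.2)), (np.float64(-52.87981938065735), np.float64(15.08))] rim -7.152120477557178 slab 7.928359352799585 res 0.044613583643293014
rim ang 0.11919050495144554 slab ang 0.2666945049607792 gap along [(np.float64(10.7730501706975), np.float64(15.43)), (0, np.float64(15.4)), (np.float64(-52.57141688750244), np.float64(15.27))] rim -7.0887173492898885 slab 8.179585797220772 res 0.04969797997049318
```

>>> {"op": "step_arm", "data": {
  "commands": [
    {"xyz": [0, 0, -0.0005], "twist": [0, 0, 0]},
    {"xyz": [0, 0, -0.001], "twist": [0, 0, 0]},
    {"xyz": [0, 0, -0.0015], "twist": [0, 0, 0]},
    {"xyz": [0, 0, -0.002], "twist": [0, 0, 0]},
    {"xyz": [0, 0, -0.002], "twist": [0, 0, 0]},
    {"xyz": [0, 0, -0.002], "twist": [0, 0, 0]}
  ]
}}

```text
time: 10.87
tool_pos: [0.5604, 0.0255, 0.048]
ee_rot: [-1.572, -0.0, 1.078]
wrist_force: [-4.1, -4.7, 8.3]
width: 0.0208
```

```bash
python3 - <<'E'
from h import *
o=robot.get_obs();print(o['time'],o['tool_pos'],o['ee_rot'],o['width'],o['wrist_force'],o['wrist_torque'])
snap('wrist','w9')
E
python3 gap.py w9
```

```text
10.8667 [0.56037891 0.02554286 0.04797725] [-1.57187505e+00 -2.25570954e-04  1.07788530e+00] 0.0207743114114608 [-4.14174276 -4.74820504  8.33856198] [-0.88772342  0.78248199 -0.06030944]
rim ang 0.09862017545934576 slab ang 0.15269146246107512 gap along [(np.float64(10.54680357933597), np.float64(15.44)), (0, np.float64(15.43)), (np.float64(-52.54133334805971), np.float64(15.38))] rim -7.096847356521792 slab 8.279842601848081 res 0.05657509785517208
```

>>> {"op": "step_arm", "data": {
  "commands": [
    {"xyz": [0, 0, -0.0005], "twist": [0, 0, 0]},
    {"xyz": [0, 0, -0.001], "twist": [0, 0, 0]},
    {"xyz": [0, 0, -0.0015], "twist": [0, 0, 0]},
    {"xyz": [0, 0, -0.002], "twist": [0, 0, 0]},
    {"xyz": [0, 0, -0.0025], "twist": [0, 0, 0]},
    {"xyz": [0, 0, -0.0025], "twist": [0, 0, 0]},
    {"xyz": [0, 0, -0.0025], "twist": [0, 0, 0]}
  ]
}}

```text
time: 11.5
tool_pos: [0.5606, 0.0255, 0.0476]
ee_rot: [-1.573, -0.0, 1.078]
wrist_force: [-7.1, -4.4, 15.9]
width: 0.0206
```

```bash
python3 - <<'E'
from h import *
o=robot.get_obs();print(o['time'],o['tool_pos'],o['ee_rot'],o['width'],o['wrist_force'],o['wrist_torque'])
snap('wrist','wa');snap('side','sa')
a=cv2.imread('pics/sa.png');cv2.imwrite('pics/sac.png',cv2.resize(a[120:250,250:390],(646,600),interpolation=cv2.INTER_CUBIC))
E
python3 gap.py wa
```

```text
11.5 [0.56060148 0.02545007 0.04756097] [-1.57282217e+00 -3.51616907e-04  1.07797655e+00] 0.020597853080890342 [-7.12843653 -4.40124709 15.8706677 ] [-0.95990831  1.50825416 -0.06313193]
rim ang 0.13077383273441953 slab ang 0.1517684167059317 gap along [(np.float64(10.344874869153607), np.float64(15.42)), (0, np.float64(15.42)), (np.float64(-52.591527451999355), np.float64(15.4))] rim -7.105216030437276 slab 8.293409752163143 res 0.05573394900412438
```

View pics/wa.png

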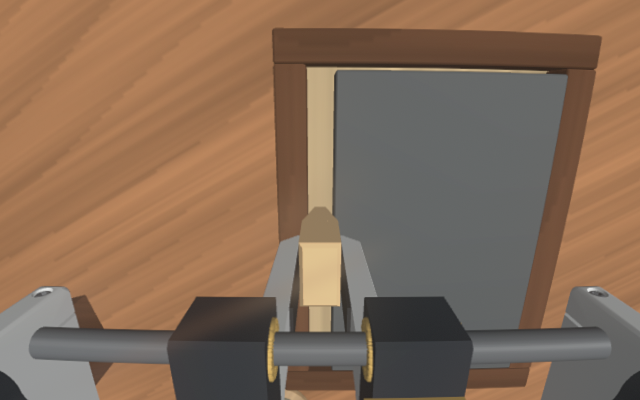

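View pics/sac.png

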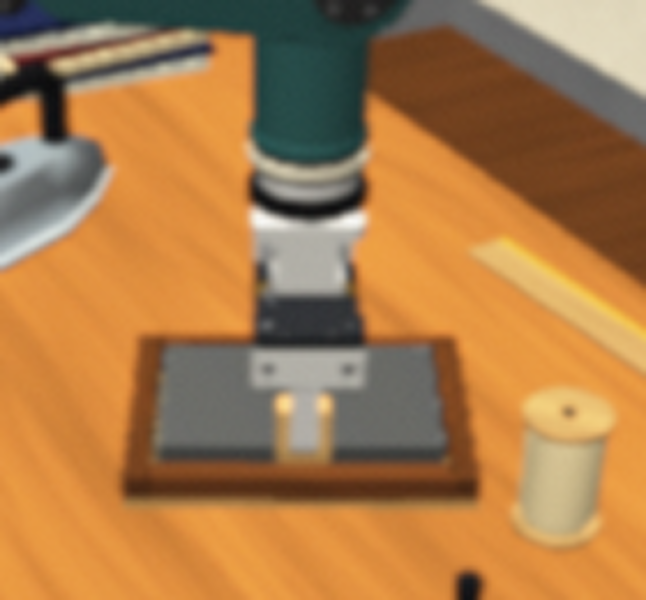

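>>> {"op": "step_arm", "data": {
  "commands": [
    {"xyz": [0, 0, 0], "twist": [0, 0, 0]},
    {"xyz": [0, 0, 0], "twist": [0, 0, 0]},
    {"xyz": [0, 0, 0], "twist": [0, 0, 0]},
    {"xyz": [0, 0, 0], "twist": [0, 0, 0]},
    {"xyz": [0, 0, 0], "twist": [0, 0, 0]},
    {"xyz": [0, 0, 0], "twist": [0, 0, 0]},
    {"xyz": [0, 0, 0], "twist": [0, 0, 0]},
    {"xyz": [0, 0, 0], "twist": [0, 0, 0]}
  ]
}}

```text
time: 12.27
tool_pos: [0.5606, 0.0255, 0.0476]
ee_rot: [-1.573, -0.0, 1.078]
wrist_force: [-7.2, -4.8, 16.1]
width: 0.0208
```

```bash
python3 - <<'E'
from h import *
o=robot.get_obs();print(o['time'],o['tool_pos'],o['ee_rot'],o['width'],o['wrist_force'])
snap('wrist','wb');snap('top','tb')
im=cv2.imread('pics/wb.png');cv2.imwrite('pics/wbc.png',cv2.resize(im[55:395,460:620],(282*1,600),interpolation=cv2.INTER_CUBIC))
b=cv2.imread('pics/tb.png');cv2.imwrite('pics/tbc.png',cv2.resize(b[145:285,235:475],(800,467),interpolation=cv2.INTER_CUBIC))
E
python3 gap.py wb
```

```text
12.2667 [0.56061773 0.02545933 0.04758936] [-1.57289650e+00 -4.07463220e-04  1.07798872e+00] 0.020769749393240798 [-7.23308773 -4.80698992 16.08663127]
rim ang 0.13222179584260568 slab ang 0.15111994987081492 gap along [(np.float64(10.34038185582031), np.float64(15.42)), (0, np.float64(15.42)), (np.float64(-52.595747067915696), np.float64(15.4))] rim -7.103567287482392 slab 8.297018329681936 res 0.05577048032155529
```

View pics/wbc.png

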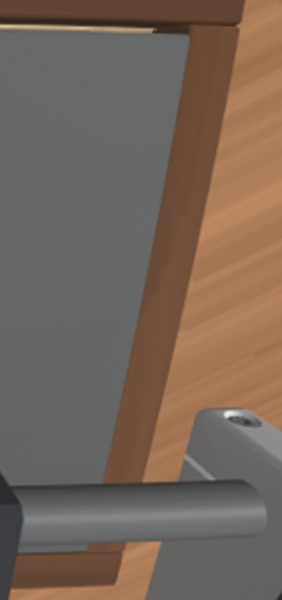

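View pics/tbc.png

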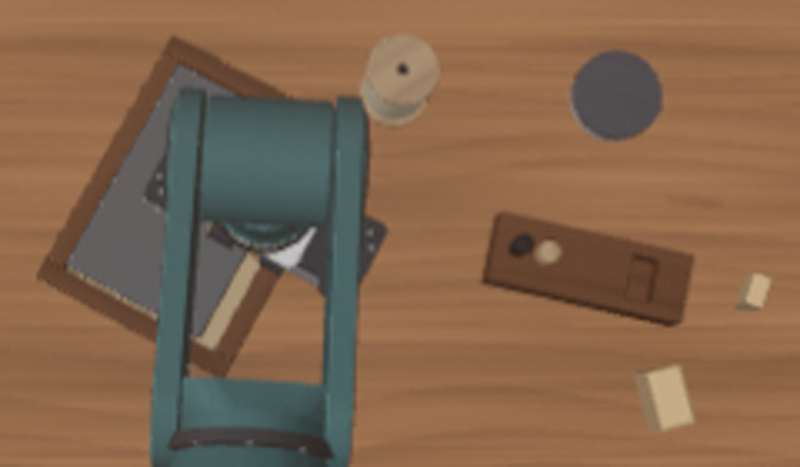

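The slab shows no gap along the far rim (crop right edge, rows 35–490). The spool, tin and loose wedges are unmoved, and the push holds steady at 16 N.

```bash
python3 -c "
from h import *
print(robot.close_job())"
```

```text
the job is handed in; nothing more can be done
None
```

I took the middle-sized wedge out of the block and put it thin end down into the wide gap, about mid-side. I then pushed it down until the slab stopped moving, and handed the job in at about 12.4 s while still holding it.

**Last checks:**
- **Push and pose:** the push stayed steady at about 16 N down over the last 0.7 s, with the wedge upright to about 0.1° and about 8 N sideways on the wrist.
- **Slab:** it sits parallel to the near rim within about 0.02°. No gap shows along the visible length of the opposite rim. In the last increment the push rose from 8 to 16 N and the gap did not widen, so the slab is seated.
- **Bystanders:** the spool and tin look unmoved in the top view. The iron's place I saw only in a side view taken just before.

**Disagreements:**
- **Gap width:** the final gap measured 15.4 mm, against the 16 mm expected. I put this down to calibration.
- **Wrist camera:** its calibration disagreed with the TCP by about 2 mm across the gap. I corrected for that by lining the wedge up visually before going in.

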